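# Point out a tube and its carrier to the sample sorter

## Robot

A 6-joint arm with a two-finger parallel gripper is mounted at the origin on the work surface. World frame = base frame: x ahead of the robot, y to its left, z up, the work surface at z = 0. Lengths are in m, angles in rad, forces in N, time in s.
With the tool pointing down it reaches from about 0.375 to 0.925 m from the base axis. Payload 5.7 kg.
Tool frame: the origin (TCP) lies midway between the tips of the shut fingers; the grasp point (between the pads) lies 19 mm behind it; z points along the fingers, x is the direction in which the jaws open and shut, and the axes are right-handed (so a half turn about z gives the same grasp; the last joint's range is limited). The gripper opens to 88 mm and grips with 3 to 60 N. Pads are 20 mm wide; open, the fingers measure 115 mm over their backs; the gripper's body (75 mm by 178 mm) begins 61 mm behind the grasp point.
Start: joints at [-0.115, 0.359, 1.51, -0, 1.272, -0.115], TCP at [0.6, -0, 0.223] pointing down, gripper open.
Joint ranges: [-2.97, 2.97], [-1.01, 2.36], [0.21, 2.38], [-0.96, 4.11], [0.2, 2.71], [-2.98, 2.98]. Speed limits (rad/s): [2.39, 2.39, 3.14, 3.14, 3.14, 3.14].

## Interface

Orientations are given as a unit quaternion [x, y, z, w].
In Python, from bench import move_ptp, servo_line, goto_joints, move_gripper, sleep, inverse_kinematics, capture, PlanningError, close_job, spot_in, silhouettes, current_clock, current_joint_pos, current_qvel, current_joint_torque, current_position, current_orientation, current_force, current_torque, current_finger_gap gives the robot as it stands. Calls block until the motion is done:
- move_ptp(position, orientation): joint-space move of the TCP to a pose.
- servo_line(position, orientation=None, rate=0.15, contact_N=None): straight line of the TCP; orientation=None keeps the orientation; rate is the mean speed in m/s. With contact_N (N) it stops when the force on the tool has changed by that much, and returns True; else False.
- goto_joints(angles): joint-space move.
- move_gripper(opening): finger opening in m; the grip force is fixed at half the most; returns when the fingers have stopped.
- sleep(seconds).
- inverse_kinematics(position, orientation): joint angles nearest the present ones, or None.
- capture(name): name is "scene" or "side" or "wrist"; returns a dict with "image" (384x512x3 uint8, blue, green, red), "range_z" (384x512 float32, m along the optical axis (not along the pixel's ray), 0 where there is no reading), "intrinsics" (3x3 intrinsics, pixels), "R" (3x3) and "t" (3): a world point X has camera coordinates R X + t. Camera axes: x right, y down, z forward; pixel columns grow to the right and rows downward; lengths in m; the calibration is good to about 2 mm. The wrist camera is an equidistant fisheye: a pixel r from the principal point sees the ray r / f radians off the axis. A picture is of the moment at which its call begins.
A pose or a line that the arm cannot do raises PlanningError and nothing moves.
- close_job(): hands the job in, once; it reports no verdict.
Trained networks look in the newest picture that a camera, given by its name, has taken for a name from the list of things; names that differ only in an ending like _2 or _b are one class to them, and where a whole thing is asked for, a point or a joint stands for the part that bears it (a point fixed in the world has none). Each returns a list of dicts, best first, with "conf" (0 to 1); they miss things now and then, are a little off and sometimes report something else, mostly with a low value. They report only what shows in the picture. A call takes as long as a camera call. They do not tell look-alikes from the thing itself.
- spot_in(camera, query): "xy" ([column, row] in pixels, amid what is visible of it).
- silhouettes(camera, query): "region" (384x512 bool, what is visible of it) and "xy" ([column, row] in pixels, amid what is visible of it).
Readings, each from a call of its own:
- current_clock(): time.
- current_joint_pos(): joint angles.
- current_qvel(): joint speeds.
- current_joint_torque(): joint torques, N m.
- current_position(): TCP position.
- current_orientation(): TCP orientation.
- current_force(): force on the tool from outside, world axes, zero at the start.
- current_torque(): the same for the moment, N m.
- current_finger_gap(): finger opening in m.
Only numpy, scipy, OpenCV 4.12 (cv2) and the standard library are available. Lean on these libraries where they do the work, as an engineer would, in place of code of your own. Each camera call takes 0.05 s, during which the arm holds its last target. There are 200 camera calls.

## Task

Show the sample sorter which tube to move and where: with the fingertips point at the cap of the one short tube in the rack, about 2 cm above it, for two seconds, then likewise at the hole of the one carrier puck that has no tube, then press the large key of the control box right down and let it come up. Touch no tube, rack or puck, lift nothing, and leave the small key and everything else on the table alone. Do not lower the fingertips over any other tube as if pointing at it.

Things in the scene. Friction and masses are not known exactly. Their poses are not given: they have to be found in the camera images.
- tube_short_cap (a point): centre of the flat cap top of the one short tube in the rack: 75 mm tall, 16 mm barrel, red cap 19 mm across and 22 mm high, loose, upright. Cap top about 85 mm above the table, 25 mm lower than its neighbours' tops
- tube_short: the short tube itself; origin: centre of its underside, z up along the tube
- rack: white tube rack, fixed, 54 x 220 mm, its top plate 57 mm high; origin: centre of its underside; five holes 40 mm apart in a row along its own y (0, +-40, +-80 mm), each holding one tube whose foot is 10 mm above the table. Which hole has the short tube varies
- puck_empty_mouth (a point): centre of the mouth of the empty tube carrier, 42 mm above the table
- puck_empty: the empty carrier: fixed round grey puck, 46 mm across, 42 mm high, with an empty round hole 17.5 mm wide and 32 mm deep in its top; origin: centre of its underside, z up
- keybox: white control box, fixed, 90 x 140 mm, 40 mm high; origin: centre of its underside; two white keys stand on its top, 70 mm apart along its own y: the large one towards +y, the small one towards -y
- confirm_top (a point): centre of the top of the large round key, 32 mm across; 62 mm above the table when released; pressed straight down
- confirm (a joint): travel of the large key in m: 0 released, 0.006 fully down (spring, 5 N fully down), springs back
- clear (a joint): travel of the small round key (16 mm across), m: 0 released, 0.005 fully down; leave it alone
- puck_a: carrier like the empty one, but holding tube tall_e; origin: centre of its underside
- puck_b: carrier like the empty one, but holding tube tall_f; origin: centre of its underside
- tall_a: tall tube in the rack: like the short one but 100 mm tall, top about 110 mm above the table; loose; origin: centre of its underside, z up along the tube
- tall_b: tall tube in the rack: like the short one but 100 mm tall, top about 110 mm above the table; loose; origin: centre of its underside, z up along the tube
- tall_c: tall tube in the rack: like the short one but 100 mm tall, top about 110 mm above the table; loose; origin: centre of its underside, z up along the tube
- tall_d: tall tube in the rack: like the short one but 100 mm tall, top about 110 mm above the table; loose; origin: centre of its underside, z up along the tube
- tall_e: tall tube in carrier puck_a: like the short one but 100 mm tall, top about 110 mm above the table; loose; origin: centre of its underside, z up along the tube
- tall_f: tall tube in carrier puck_b: like the short one but 100 mm tall, top about 110 mm above the table; loose; origin: centre of its underside, z up along the tube
- jar: bystander: small jar, 42 mm across, 55 mm high, loose; origin: centre of its underside
- tape: bystander: roll of paper tape lying flat, 60 mm across, 19 mm high, loose; origin: centre of its underside
- flask: bystander: bottle, 52 mm across, 110 mm high, loose; origin: centre of its underside
- tipbox: bystander: blue box of pipette tips, 85 x 120 mm, 55 mm high, loose; origin: centre of its underside
- pen: bystander: marker pen lying along its own y, 12 mm thick, about 120 mm long, loose; origin: centre of its underside
Things that resemble listed ones, but are neither listed nor needed, are in the scene too. There is more than one size of the keybox; the job needs the largest.

How it is judged:
By the outcome, as a careful person would: the job done as asked, in the order asked, and still so for the second after the job is handed in, with the robot touching nothing.
It also fails if it takes over 56 s, if anything falls off the work surface, if the arm or the gripper's body presses on something with over 40 N, if the wrist force passes 120 N, or if a joint passes its speed limit or range.

## Working session

There is one attempt and no reset: what is moved stays moved. The work goes in short steps, each a Python script; the robot and the scene stay as the last script left them, time stands still between calls to the robot, and variables do not carry over. Pictures are saved under pics/ and viewed, about 8 in all and at most 12, crops included, and the job is handed in when it is done.

```bash
mkdir -p pics
cat > h.py <<'E'
import numpy as np, cv2
from bench import *
def cloud(c):
    K=c["intrinsics"]; z=c["range_z"]; v,u=np.mgrid[:z.shape[0],:z.shape[1]]
    P=np.dstack([(u-K[0,2])/K[0,0]*z,(v-K[1,2])/K[1,1]*z,z])
    W=(P-c["t"])@c["R"]; W[z==0]=np.nan
    return W
E
python3 - <<'E'
from h import *
for n in("scene","side"):
    c=capture(n); np.savez(n,**c); W=cloud(c); cv2.imwrite(f"pics/{n}.png",cv2.resize(c["image"],None,fx=1.5,fy=1.5))
    print(n, -c["R"].T@c["t"])
    for q in("tube_short","puck_empty","keybox","tall_a","confirm_top","rack"):
        for d in silhouettes(n,q):
            p=W[d["region"]]; p=p[~np.isnan(p[:,0])]
            if len(p)==0: continue
            zt=np.percentile(p[:,2],97); t=p[abs(p[:,2]-zt)<.005]
            print(q,round(d["conf"],2),np.round(d["xy"]),len(p),"ztop",zt.round(3),"top ctr",((t.min(0)+t.max(0))/2).round(3),"ext",np.ptp(t,axis=0).round(3))
print(current_clock())
E
```

```text
scene [ 1.26869182 -0.27564073  0.95647747]
tube_short 0.38 [373. 179.] 81 ztop 0.087 top ctr [0.555 0.272 0.086] ext [0.017 0.015 0.006]
puck_empty 0.54 [235. 214.] 248 ztop 0.044 top ctr [ 0.548 -0.145  0.044] ext [0.038 0.045 0.008]
puck_empty 0.49 [279. 167.] 174 ztop 0.022 top ctr [0.383 0.047 0.02 ] ext [0.06  0.052 0.007]
puck_empty 0.47 [262. 192.] 261 ztop 0.044 top ctr [ 0.475 -0.043  0.043] ext [0.045 0.043 0.008]
keybox 0.75 [ 94. 218.] 730 ztop 0.04 top ctr [ 0.441 -0.544  0.039] ext [0.034 0.064 0.008]
keybox 0.58 [166. 170.] 555 ztop 0.04 top ctr [ 0.304 -0.329  0.04 ] ext [0.026 0.067 0.009]
keybox 0.51 [398. 149.] 1038 ztop 0.058 top ctr [0.432 0.456 0.057] ext [0.088 0.121 0.008]
tall_a 0.68 [381. 176.] 97 ztop 0.112 top ctr [0.568 0.309 0.11 ] ext [0.017 0.017 0.006]
tall_a 0.61 [342. 175.] 119 ztop 0.111 top ctr [0.529 0.197 0.109] ext [0.018 0.02  0.006]
tall_a 0.53 [327. 172.] 92 ztop 0.112 top ctr [0.515 0.158 0.11 ] ext [0.021 0.015 0.006]
confirm_top 0.58 [384. 177.] 80 ztop 0.111 top ctr [0.569 0.307 0.11 ] ext [0.015 0.013 0.007]
confirm_top 0.47 [182. 190.
[... 715 characters left out ...]
ctr [ 0.439 -0.542  0.038] ext [0.026 0.057 0.008]
keybox 0.56 [256. 162.] 182 ztop 0.043 top ctr [ 0.628 -0.248  0.042] ext [0.044 0.041 0.008]
tall_a 0.75 [230. 239.] 141 ztop 0.11 top ctr [0.54  0.238 0.109] ext [0.014 0.015 0.006]
tall_a 0.62 [246. 223.] 121 ztop 0.111 top ctr [0.512 0.163 0.109] ext [0.014 0.012 0.006]
tall_a 0.57 [241. 230.] 141 ztop 0.111 top ctr [0.527 0.199 0.109] ext [0.017 0.022 0.006]
tall_a 0.49 [254. 151.] 85 ztop 0.105 top ctr [ 0.623 -0.251  0.104] ext [0.007 0.015 0.007]
confirm_top 0.57 [311. 164.] 52 ztop 0.063 top ctr [ 0.448 -0.281  0.062] ext [0.028 0.031 0.007]
rack 0.6 [221. 263.] 1976 ztop 0.059 top ctr [0.543 0.239 0.058] ext [0.119 0.218 0.009]
0.7
```

```bash
ls -la pics
```

```text
total 1140
drwxr-xr-x 2 agent agent   4096 Dec  5 01:07 .
drwxr-xr-x 3 agent agent   4096 Dec  5 01:07 ..
-rw-r--r-- 1 agent agent 670439 Dec  5 01:07 scene.png
-rw-r--r-- 1 agent agent 485841 Dec  5 01:07 side.png
```

View pics/scene.png

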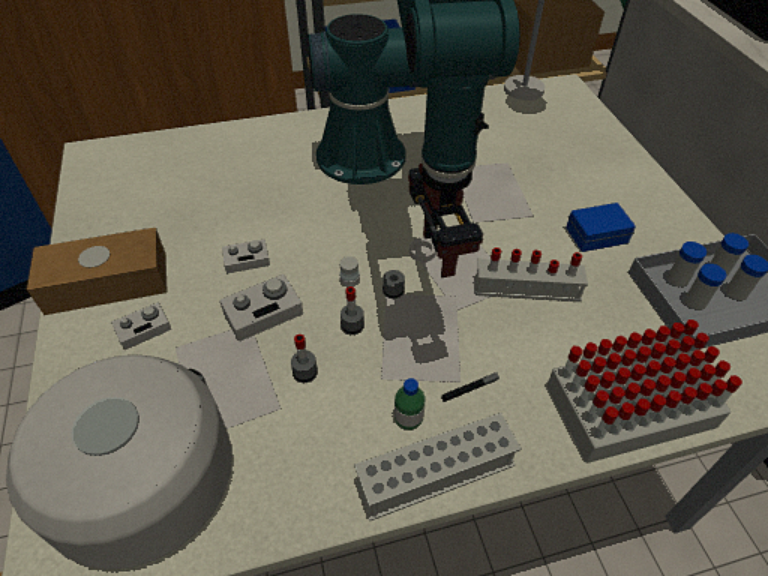

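View pics/side.png

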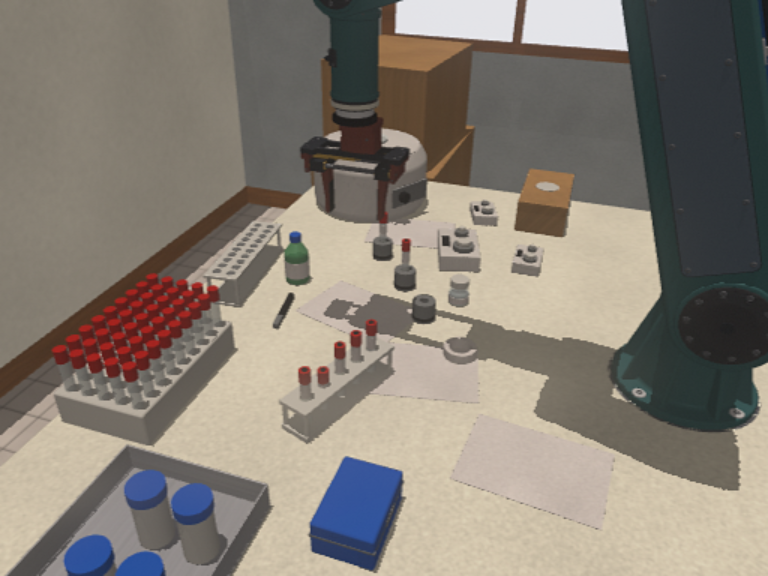

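The scene picture shows the rack at (530,270) with the short tube fourth from the left at about (553,266). The empty puck is at (394,283), between the jar and the tape, and the largest key box is at (260,303) with its large key at (274,287). The side picture agrees: short tube at (323,375), empty puck at (424,307), large key at (463,238). Both cameras' 3D values agree to about 2 mm, and the heights (85, 42 and 62 mm) match. Next I'll hover and check from near.

```bash
cat >> h.py <<'E'
from scipy.spatial.transform import Rotation as Rn
def down(xd):
    x=np.array([xd[0],xd[1],0.]);x/=np.linalg.norm(x);z=np.array([0,0,-1.]);return Rn.from_matrix(np.c_[x,np.cross(z,x),z]).as_quat()
CAP=np.array([.5545,.2725,.086]);PUCK=np.array([.4745,-.042,.043]);KEY=np.array([.4495,-.2815,.063])
E
python3 - <<'E'
from h import *
print(Rn.from_quat(current_orientation()).as_matrix().round(2).tolist())
move_gripper(0.0)
best=min([down((.94,-.34)),down((-.94,.34))],key=lambda q:abs((inverse_kinematics([*CAP[:2],.2],q) if inverse_kinematics([*CAP[:2],.2],q) is not None else [9]*6)[5]))
np.save("q.npy",best)
move_ptp([*CAP[:2],.2],best); print(current_position(),current_joint_pos(),current_finger_gap(),current_clock())
c=capture("wrist"); cv2.imwrite("pics/w1.png",cv2.resize(c["image"],None,fx=1.5,fy=1.5))
K=c["intrinsics"]
def proj(X):
    p=c["R"]@X+c["t"]; th=np.arctan2(np.hypot(p[0],p[1]),p[2]); a=np.arctan2(p[1],p[0]); return K[:2,2]+K[0,0]*th*np.array([np.cos(a),np.sin(a)])
print("cap proj",proj(CAP),"x1.5",proj(CAP)*1.5,"tcp",proj(np.array(current_position()))*1.5)
for d in spot_in("wrist","tube_short"): print(d)
E
```

```text
[[1.0, 0.0, -0.0], [0.0, -1.0, -0.0], [-0.0, 0.0, -1.0]]
[0.55491232 0.27178592 0.20010542] [ 3.44086528e-01  4.04161988e-01  1.49734259e+00 -6.58466408e-04
  1.23986958e+00  6.91060423e-01] 0.00028048920805590316 3.1167
cap proj [262.68718893 189.51640126] x1.5 [394.03078339 284.27460189] tcp [394.85491202 352.26433689]
{'xy': [261.5, 170.2], 'conf': 0.48}
```

View pics/w1.png

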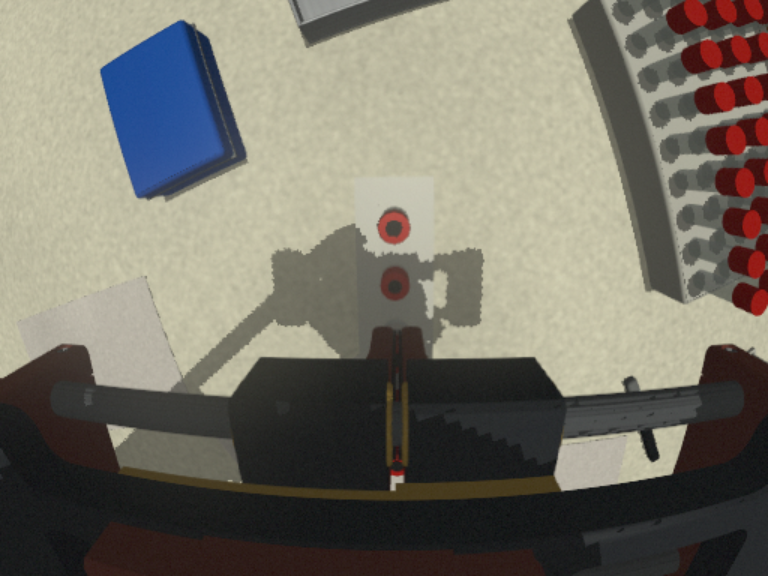

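The wrist picture shows the short cap at (395,284). My projected estimate is (394,284), so it is confirmed. The nearest tall cap is at (394,226), clear of the fingers. Carrying on.

Run:
```python
from h import *
q=np.load("q.npy")
def at(P,dz): return [P[0],P[1],P[2]+dz]
servo_line(at(CAP,.019),q,rate=.08); sleep(2.6); print(current_position(),current_clock())
servo_line([*CAP[:2],.2],q,rate=.12)
move_ptp([*PUCK[:2],.2],q)
c=capture("wrist"); cv2.imwrite("pics/w2.png",cv2.resize(c["image"],None,fx=1.5,fy=1.5))
K=c["intrinsics"]
p=c["R"]@PUCK+c["t"]; th=np.arctan2(np.hypot(p[0],p[1]),p[2]); a=np.arctan2(p[1],p[0])
print("puck x1.5",1.5*(K[:2,2]+K[0,0]*th*np.array([np.cos(a),np.sin(a)])),current_clock())
for d in spot_in("wrist","puck_empty"): print(d)
```

```text
[0.55450868 0.27250292 0.10499459] 7.1583
puck x1.5 [394.77920244 272.83826332] 9.3833
{'xy': [264.1, 182.2], 'conf': 0.84}
```

View pics/w2.png

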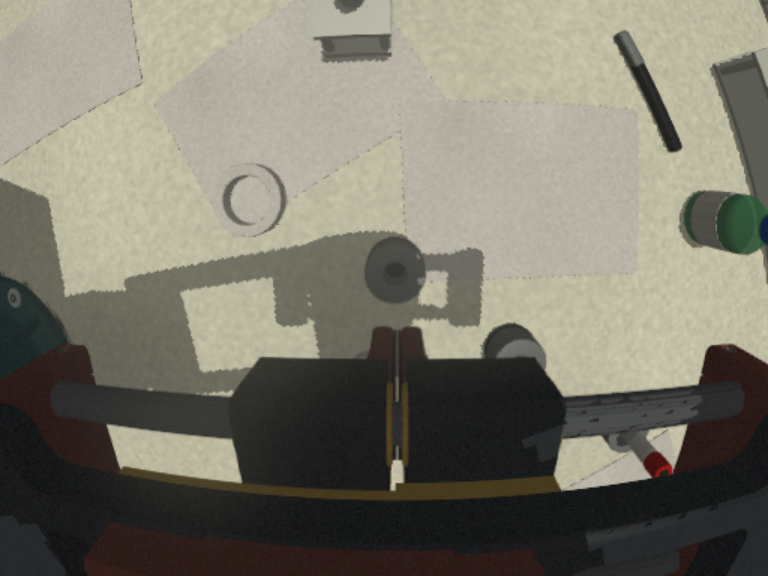

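The hole appears at (395,271) against a projection of (395,273), so it agrees within about 1 mm. Pointing there, then on to the key.

Run:
```python
from h import *
q=np.load("q.npy")
servo_line([*PUCK[:2],.062],q,rate=.08); sleep(2.6); print(current_position(),current_clock())
servo_line([*PUCK[:2],.2],q,rate=.12)
move_ptp([*KEY[:2],.2],q)
c=capture("wrist"); cv2.imwrite("pics/w3.png",cv2.resize(c["image"],None,fx=1.5,fy=1.5))
K=c["intrinsics"]
p=c["R"]@KEY+c["t"]; th=np.arctan2(np.hypot(p[0],p[1]),p[2]); a=np.arctan2(p[1],p[0])
print("key x1.5",1.5*(K[:2,2]+K[0,0]*th*np.array([np.cos(a),np.sin(a)])),current_clock(),current_force())
```

```text
[ 0.47449628 -0.04201379  0.06202014] 13.9083
key x1.5 [396.27191289 279.37551056] 16.2083 [0.32990534 0.0915497  0.10539934]
```

View pics/w3.png

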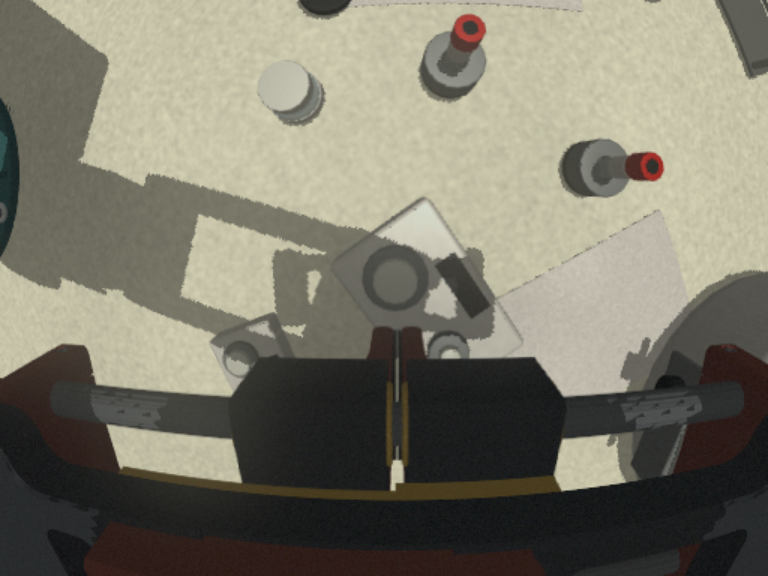

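The large key is centred at (396,278), matching the projection (396,279). The small key at (448,350) is clear of the fingertips. Pressing now.

Run:
```python
from h import *
q=np.load("q.npy")
servo_line([*KEY[:2],.075],q,rate=.1); f0=np.array(current_force())
r=servo_line([*KEY[:2],.050],q,rate=.02,contact_N=14)
print(r,current_position(),np.array(current_force())-f0); sleep(.3)
print(current_position(),np.array(current_force())-f0)
servo_line([*KEY[:2],.2],q,rate=.1); sleep(.3)
print(current_position(),current_force(),current_clock())
c=capture("side");W=cloud(c); d=spot_in("side","tube_short")
for n in("scene","side"):
    o=np.load(n+".npz"); c=capture(n); W=cloud(c)
    for nm,P in(("cap",CAP),("puck",PUCK),("key",KEY)):
        m=(np.hypot(W[...,0]-P[0],W[...,1]-P[1])<.014)&(abs(W[...,2]-P[2])<.012); print(n,nm,m.sum(),W[m].mean(0).round(4) if m.any() else None)
    cv2.imwrite(f"pics/{n}_end.png",cv2.resize(c["image"],None,fx=1.5,fy=1.5))
```

```text
True [ 0.44952138 -0.2814813   0.05629655] [-1.37920602  1.81713205  8.62140407]
[ 0.44947643 -0.28148581  0.05626276] [-1.46298439  1.14710347  9.78340247]
[ 0.44941189 -0.2814345   0.19973163] [-0.20853487 -0.48591424  0.49452408] 20.7167
scene cap 38 [0.5564 0.2706 0.0818]
scene puck 41 [ 0.4727 -0.0412  0.04  ]
scene key 63 [ 0.4511 -0.2818  0.0611]
side cap 58 [0.5528 0.2751 0.0825]
side puck 37 [ 0.4755 -0.0455  0.0393]
side key 31 [ 0.4499 -0.2785  0.0603]
```

View pics/scene_end.png

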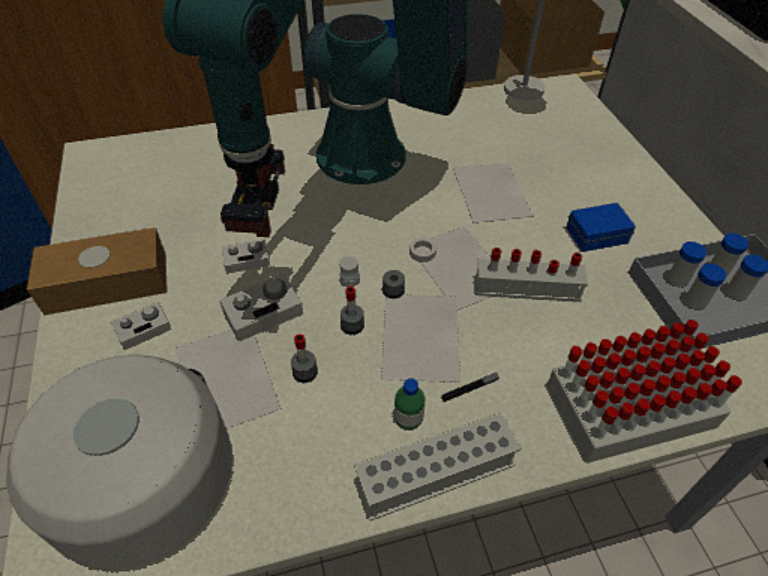

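The picture shows everything where it was: short tube (553,266), empty puck (394,283), and the key back up at (274,290). The key press held 9.8 N at z = 56.3 mm. That is well above the 5 N spring, so the key was against its stop.

```bash
python3 -c "
from bench import *
close_job()"
```

```text
the job is handed in; nothing more can be done
```

The job is done in the order asked and handed in, at about 21 s on the robot's clock (limit 56 s).

- **Short tube:** I held the shut fingertips about 2 cm above its cap for 2.6 s. It is the fourth tube from the left in the scene picture.
- **Empty puck:** I held them about 2 cm above its hole for 2.6 s. Wrist pictures taken before each lowering matched the measured spot to about 1–2 mm.
- **Large key:** I pressed the large key of the largest control box and let it come up. The tool stopped at z = 56.3 mm with a steady 9.8 N, above the 5 N spring, so I take it as fully down. I had no direct reading of the key's travel.

In the last scene picture nothing had visibly moved and the key was back at its released height. The tool was clear at z = 0.2 m, with the force back to about 0.7 N of residual reading. No check failed. The last averaged positions from the two cameras differ by up to about 4–5 mm, because each sees a different part of the surfaces.

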